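# Pop the battery drawer for the camera and click it shut

## Robot

A 6-joint arm with a two-finger parallel gripper is mounted at the origin on the work surface. World frame = base frame: x ahead of the robot, y to its left, z up, the work surface at z = 0. Lengths are in m, angles in degrees, forces in N, time in s.
With the tool pointing down it reaches from about 0.375 to 0.9 m from the base axis. Payload 3.1 kg.
Tool frame: the origin (TCP) lies on the centre line of the jaws, within the pads' length; the fingertips stand 8 mm ahead of it and the grasp point (between the pads) lies 11 mm behind it; z points along the fingers, y is the direction in which the jaws open and shut (so a half turn about z gives the same grasp; the last joint's range is limited). The gripper opens to 87 mm and grips with 3 to 60 N. Pads are 19 mm wide; open, the fingers measure 117 mm over their backs; the gripper's body (75 mm by 190 mm) begins 51 mm behind the grasp point.
Start: joints at [63.684, 30.224, 82.088, -0, 67.689, -10.227], TCP at [0.173, 0.601, 0.231] pointing down, gripper open.
Joint ranges: [-176.69, 176.69], [-43.24, 126.21], [12.49, 139.97], [-82, 262], [0, 151.66], [-163.58, 163.58]. Speed limits (degrees/s): [159.86, 159.86, 180, 180, 180, 180].

## Interface

Orientations are given as a 3x3 rotation matrix whose columns are the frame's x, y, z axes.
In Python, from rig import * gives the robot as it stands. The module is installed in compiled form; this text tells all that it offers.
- The arm moves only by the tool arm_command, never from a script. Its argument "commands" is a list of rows, each an object with "translation": the shift along the tool's x, y, z scaled (see below), a list of three; "dr": the turn, a rotation vector about the tool's x, y, z scaled (see below), a list of three; "jaw": the closure, from 0 (fully open) to 1 (shut). In form: [{"translation": [x, y, z], "dr": [ax, ay, az], "jaw": jaw}, ...]. A call has 1 to 12 rows; each row shifts and turns the commanded pose from where the row before left it, along the tool's axes as they then stand; what a row does not reach is not made up. The controller multiplies each number of a shift by 25 mm and each number of a turn by 6 degrees. A row lasts 1/12 s, in which the tool goes at most 41.7 mm and 7.16 degrees, less where a joint would pass 70% of its speed; a pose out of reach is approached as far as the arm can. A call with a number of a shift or a turn outside -1 to 1 is refused whole. A call with a gripper value outside its range is refused whole. The fingers move at their own pace and stop on an object; the grip force is fixed at half the most. Time passes only in rows, so rows that do not move let the fingers close. It gives the time, the measured TCP pose, the force and the opening at its end, in the units of the state.
- read_state(): the state, without advancing time (a new reading comes with each control period).
- capture(name): name is "scene" or "top"; returns (picture, depth): 400x640x3 uint8, red, green, blue; 400x640 float32, m along the optical axis (not along the pixel's ray), 0 where there is no reading.
- camera_model(name): a dict with "intrinsics" (3x3 intrinsics, pixels), "pose" (4x4, takes a point from camera to world coordinates). Camera axes: x right, y down, z forward; pixel columns grow to the right and rows downward; lengths in m; the calibration is good to about 2 mm. A picture is of the moment at which its call begins. camera_model takes no time and is no camera call.
- hand_in(): hands the job in, once; it reports no verdict.
The state is a dict: "time_s": time; "joint_positions": joint angles; "qvel": joint speeds; "tau": joint torques, N m; "position": TCP position; "tcp_rot": TCP orientation; "force": force on the tool from outside, world axes, zero at the start; "moment": the same for the moment, N m; "opening": opening from 0.0 (shut) to 1.0 (fully open).
Only numpy, scipy, OpenCV 4.12 (cv2) and the standard library are available. Lean on these libraries where they do the work, as an engineer would, in place of code of your own. Each camera call takes 0.05 s, during which the arm holds its last target.

## Task

The overhead camera has to see whether the spare batteries are still in the mini drawer unit with the green button. Press that green button on its top so that its drawer pops out, leave the drawer fully out for at least two seconds, then push it home until it clicks and stays shut. The unit with the blue button must stay closed.

Things in the scene. Friction and masses are not known exactly. Their poses are not given: they have to be found in the camera images.
- green_unit: White mini drawer unit fixed on a squat wooden stool; of two alike units, the one with the GREEN button. Shell 130 x 100 x 75 mm (own x, y, z). Origin: centre of its underside, on the stool top, 120 mm above the robot's deck. z up; its -x side, roughly towards the robot, is where the grey drawer comes out. Bystanders up to 97 mm tall stand at least 25 mm behind it; the stool is clear in front.
- release_top (a point): Centre of the flat top of the green release button on the unit's top; axes as the unit's. Button 28 mm across, at (35, 0) mm in the unit's frame; its top rests at z = 89 mm, 14 mm above the shell. It presses straight down 9 mm against a spring (2 N at first, 4 to 5 N at the bottom), frees the drawer after about 5 mm, and rises again by itself.
- drawer (a joint): Drawer of the green unit, m: 0 latched, 0.05 popped out by its spring in under 1 s. Flat front panel 98 mm wide, z 9 to 67 mm in the unit's frame, outer face at x = -75 mm shut, -125 mm out. Pushed to +x it resists with 2 to 4 N, about 7 N over the last 20 mm, clicks at 0, stops hard at -0.004; let go, it settles near 0. Short of 0 it pops out again.
- other_drawer (a joint): Drawer of the other unit, alike but with a BLUE button, standing beside the green one on the stool, to its left or right; m: 0 = latched shut, 0.05 = popped out. It must stay shut.

How it is judged (in metres and radians):
On the way:
1. the drawer of the green-button unit has popped fully out and stayed out for 1.5 s (value of joint drawer above 0.04 m), for 1.5 s.
At the end, for the whole second after the job is handed in: The green-button unit's drawer is latched shut (within 6 mm of its latched place, at rest, staying there by itself), and the blue-button unit's drawer is still shut (within 6 mm) (value of joint each of drawer, other_drawer below 0.006 m and velocity of joint drawer below 0.01 m/s); the robot touches nothing.
It fails at once if the drawer of the blue-button unit comes out by more than 10 mm (value of joint other_drawer above 0.01 m).
It also fails if it takes over 43 s, if anything falls off the work surface, if the arm or the gripper's body presses on something with over 40 N, if the wrist force passes 120 N, or if a joint passes its speed limit or range.

## Working session

There is one attempt and no reset: what is moved stays moved. The work goes in short steps, Python scripts to look and compute and a tool call to move; the robot and the scene stay as the last step left them, time stands still between calls to the robot, and variables do not carry over. Pictures are saved under pics/ and viewed, and the job is handed in when it is done.

Besides the shell and the picture viewer there is one more tool, called after "Emit:" in YAML: its name, and indented under it one key for each argument. arm_command: Moves the arm, as the interface text tells. Its arguments: {"type":"object","properties":{"commands":{"type":"array"}},"required":["commands"]}

```bash
mkdir -p pics; python3 - <<'E'
from rig import *
import cv2,numpy as np
s=read_state();print(s)
for n in("scene","top"):
    p,d=capture(n);cv2.imwrite(f"pics/{n}0.png",p[:,:,::-1]);np.savez(f"pics/{n}0.npz",p=p,d=d)
    print(camera_model(n))
E
```

```text
{'time_s': 0.0, 'joint_positions': array([ 6.36846552e+01,  3.02801058e+01,  8.21550688e+01, -5.84295096e-04,
        6.76898185e+01, -1.02284273e+01]), 'qvel': array([-0.01813835, -0.07031592,  0.09286754, -0.08117432, -0.06012709,
       -0.05268841]), 'tau': array([ 2.28512454e-04, -4.40047252e+01, -1.76592779e+01,  6.33102749e-02,
        5.83349273e-02, -1.72621135e-04]), 'position': array([0.17285181, 0.59988545, 0.22956672]), 'tcp_rot': array([[-9.60843343e-01,  2.77090510e-01, -9.58644050e-04],
       [ 2.77091910e-01,  9.60841419e-01, -1.95964357e-03],
       [ 3.78106273e-04, -2.14854299e-03, -9.99997620e-01]]), 'force': array([ 0.24974587, -0.11858561,  0.47039655]), 'moment': array([-0.00372239, -0.0431037 ,  0.00678863]), 'opening': 0.997723437416042}
{'intrinsics': array([[402.19915981,   0.        , 316.40960077],
       [  0.        , 402.19915981, 202.43645801],
       [  0.        ,   0.        ,   1.        ]]), 'pose': array([[ 0.55459438,  0.63543755, -0.53725617,  1.00648345],
       [ 0.83208623, -0.42937837,  0.35109361, -0.24822187],
       [-0.00758811, -0.64175801, -0.76686966,  0.76643807],
       [ 0.        ,  0.        ,  0.        ,  1.        ]])}
{'intrinsics': array([[461.56382989,   0.        , 323.52575413],
       [  0.        , 461.56382989, 196.96803393],
       [  0.        ,   0.        ,   1.        ]]), 'pose': array([[ 0.00552697, -0.98382872,  0.17902654,  0.46917957],
       [-0.99997917, -0.00484061,  0.00427045,  0.01518853],
       [-0.00333479, -0.17904641, -0.98383498,  1.00475292],
       [ 0.        ,  0.        ,  0.        ,  1.        ]])}
```

View pics/scene0.png

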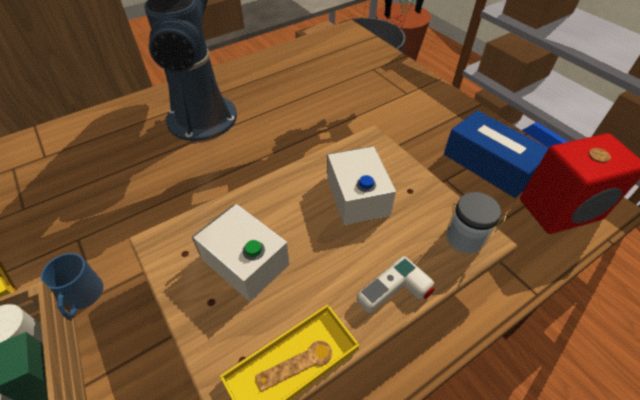

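View pics/top0.png

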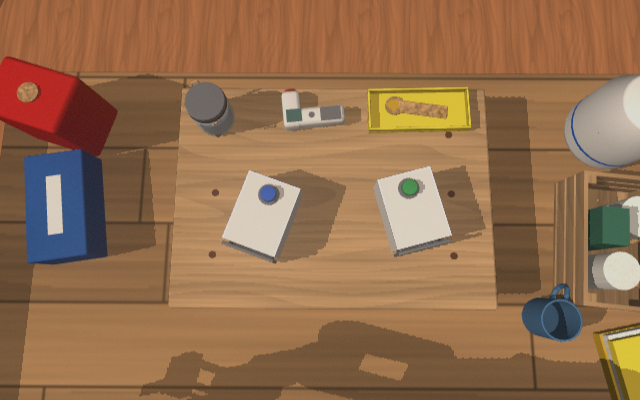

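The scene view shows the green button near (254,248) and the blue one near (367,183). In the top view green is at (410,187) and blue at (268,193), and both drawers are shut. Next I'll measure their positions.

```bash
cat > h.py <<'E'
from rig import *
import cv2,numpy as np
def ray(n,uv,z):
    m=camera_model(n);K=m["intrinsics"];T=m["pose"]
    d=T[:3,:3]@np.linalg.solve(K,[uv[0],uv[1],1.]);o=T[:3,3]
    return o+d*(z-o[2])/d[2]
def cent(mask):
    c,_=cv2.findContours(mask,cv2.RETR_EXTERNAL,cv2.CHAIN_APPROX_NONE)
    c=[x for x in c if cv2.contourArea(x)>40]
    return c
E
python3 - <<'E'
from h import *
for n in("scene","top"):
    f=np.load(f"pics/{n}0.npz");p,d=f["p"],f["d"]
    hsv=cv2.cvtColor(p,cv2.COLOR_RGB2HSV)
    for nm,lo,hi in(("green",(55,120,50),(80,255,255)),("blue",(108,150,60),(125,255,255))):
        for c in cent(cv2.inRange(hsv,lo,hi)):
            M=cv2.moments(c);uv=(M['m10']/M['m00'],M['m01']/M['m00'])
            if M['m00']<900: print(n,nm,np.round(uv,1),M['m00'],ray(n,uv,.206).round(4),ray(n,uv,.209).round(4), d[int(uv[1]),int(uv[0])])
    # white tops
    if n=="top":
        m=cv2.inRange(hsv,(0,0,150),(180,50,255))
        m=cv2.morphologyEx(m,cv2.MORPH_CLOSE,np.ones((25,25)))
        for c in cent(m):
            if 2000<cv2.contourArea(c)<8000:
                w=np.array([ray(n,q[0]+.0,.195)[:2]for q in c]).astype(np.float32)
                r=cv2.minAreaRect(w*1000);print("rect",r,cv2.boxPoints(r).round(1).tolist(),cv2.boundingRect(c))
                h=cv2.approxPolyDP(c,6,True)[:,0];print(h.tolist(),[ray(n,q,.195)[:2].round(4).tolist() for q in h])
E
```

```text
scene green [ 11.3 361. ] 879.0 [ 0.6156 -0.4966  0.206 ] [ 0.6177 -0.4952  0.209 ] 0.6024014
scene green [252.7 248.2] 182.0 [ 0.6371 -0.1344  0.206 ] [ 0.639 -0.135  0.209] 0.66542214
scene blue [366. 182.] 123.0 [0.6245 0.1141 0.206 ] [0.6266 0.1122 0.209 ] 0.7571992
top green [409.7 186.8] 114.5 [ 0.6334 -0.1334  0.206 ] [ 0.6328 -0.1328  0.209 ] 0.8136037
rect ((542.3138427734375, -492.9935607910156), (80.6214828491211, 167.9141845703125), 83.35508728027344) [[454.29998779296875, -523.2999877929688], [621.0, -542.7000122070312], [630.4000244140625, -462.70001220703125], [463.6000061035156, -443.20001220703125]] (592, 196, 48, 94)
[[639, 196], [622, 206], [630, 208], [630, 251], [593, 265], [598, 286], [639, 289]] [[0.621, -0.5427], [0.6029, -0.5106], [0.5993, -0.5243], [0.5235, -0.5157], [0.499, -0.449], [0.4633, -0.4541], [0.4586, -0.5238]]
rect ((588.183349609375, 129.23358154296875), (99.71670532226562, 130.24563598632812), 70.18318939208984) [[510.0, 104.4000015258789], [632.5, 60.29999923706055], [666.4000244140625, 154.10000610351562], [543.7999877929688, 198.1999969482422
[... 266 characters left out ...]
625, -100.19999694824219], [549.7000122070312, -206.60000610351562], [675.5999755859375, -172.5], [646.7000122070312, -66.0999984741211]] (374, 166, 78, 86)
[[429, 166], [375, 184], [392, 251], [451, 235]] [[0.6742, -0.1712], [0.6406, -0.0734], [0.5213, -0.1013], [0.5498, -0.2054]]
rect ((770.9149169921875, -492.5682373046875), (134.37179565429688, 173.08102416992188), 83.35508728027344) [[677.2000122070312, -549.2999877929688], [849.0999755859375, -569.2999877929688], [864.5999755859375, -435.79998779296875], [692.7000122070312, -415.79998779296875]] (565, 76, 75, 84)
[[639, 76], [566, 118], [577, 156], [639, 155]] [[0.8491, -0.5693], [0.7662, -0.4259], [0.6941, -0.4394], [0.6965, -0.5515]]
```

```bash
python3 - <<'E'
from h import *
for n in("top","scene"):
    f=np.load(f"pics/{n}0.npz");p,d=f["p"],f["d"];m=camera_model(n);K=m["intrinsics"];T=m["pose"]
    v,u=np.mgrid[:400,:640]
    P=np.stack([(u-K[0,2])/K[0,0]*d,(v-K[1,2])/K[1,1]*d,d],-1)@T[:3,:3].T+T[:3,3]
    ok=(P[...,2]>.190)&(P[...,2]<.215)&(d>0)&(P[...,0]>.45)&(P[...,0]<.75)&(abs(P[...,1])<.25)
    for c in cent(ok.astype(np.uint8)):
        if cv2.contourArea(c)<1500: continue
        mm=np.zeros((400,640),np.uint8);cv2.drawContours(mm,[c],-1,1,-1)
        z=np.median(P[...,2][mm>0])
        w=np.array([ray(n,q[0],.195)[:2]for q in c]).astype(np.float32)*1000
        r=cv2.minAreaRect(w);print(n,z,r)
        b=cv2.boxPoints(r);print(b.round(1).tolist())
E
```

```text
top 0.19553016631887854 ((588.7957763671875, 128.6885986328125), (100.6936264038086, 129.87994384765625), 70.12420654296875)
[[510.6000061035156, 103.4000015258789], [632.7999877929688, 59.29999923706055], [667.0, 154.0], [544.7999877929688, 198.10000610351562]]
top 0.19519347483425564 ((600.3672485351562, -140.99588012695312), (129.8828582763672, 100.9323501586914), 15.157153129577637)
[[524.5, -109.30000305175781], [550.9000244140625, -206.6999969482422], [676.2000122070312, -172.6999969482422], [649.9000244140625, -75.30000305175781]]
scene 0.19580122129119193 ((601.5748901367188, -143.22341918945312), (135.9486541748047, 101.43914794921875), 15.034378051757812)
[[522.7999877929688, -111.9000015258789], [549.0999755859375, -209.8000030517578], [680.4000244140625, -174.60000610351562], [654.0999755859375, -76.5999984741211]]
scene 0.19584013986331722 ((590.9542236328125, 126.77194213867188), (100.90516662597656, 137.08087158203125), 70.202392578125)
[[509.3999938964844, 102.5], [638.4000244140625, 56.099998474121094], [672.5, 151.0], [543.5999755859375, 197.5]]
```

Emit:
arm_command:
  commands:
    - {"translation": [0,0,-0.7],"dr": [0,0,-0.87],"jaw": 1}
    - {"translation": [0,0,-0.7],"dr": [0,0,-0.87],"jaw": 1}
    - {"translation": [0,0,-0.7],"dr": [0,0,-0.87],"jaw": 1}
    - {"translation": [0,0,-0.7],"dr": [0,0,-0.87],"jaw": 1}
    - {"translation": [0,0,-0.7],"dr": [0,0,-0.87],"jaw": 1}
    - {"translation": [0,0,-0.7],"dr": [0,0,-0.87],"jaw": 1}

```text
time_s: 0.6
position: [0.1729, 0.6001, 0.3358]
tcp_rot: [[-0.964, -0.267, -0.001], [-0.267, 0.964, -0.001], [0.001, -0.001, -1.0]]
force: [-0.2, -0.1, -0.6]
opening: 0.632
```

Emit:
arm_command:
  commands:
    - {"translation": [-0.29,-0.95,0],"dr": [0,0,0],"jaw": 1}
    - {"translation": [-0.29,-0.95,0],"dr": [0,0,0],"jaw": 1}
    - {"translation": [-0.29,-0.95,0],"dr": [0,0,0],"jaw": 1}
    - {"translation": [-0.29,-0.95,0],"dr": [0,0,0],"jaw": 1}
    - {"translation": [-0.29,-0.95,0],"dr": [0,0,0],"jaw": 1}
    - {"translation": [-0.29,-0.95,0],"dr": [0,0,0],"jaw": 1}
    - {"translation": [-0.29,-0.95,0],"dr": [0,0,0],"jaw": 1}
    - {"translation": [-0.29,-0.95,0],"dr": [0,0,0],"jaw": 1}
    - {"translation": [-0.29,-0.95,0],"dr": [0,0,0],"jaw": 1}
    - {"translation": [-0.29,-0.95,0],"dr": [0,0,0],"jaw": 1}
    - {"translation": [-0.29,-0.95,0],"dr": [0,0,0],"jaw": 1}
    - {"translation": [-0.29,-0.95,0],"dr": [0,0,0],"jaw": 1}

```text
time_s: 1.6
position: [0.3321, 0.3471, 0.3352]
tcp_rot: [[-0.965, -0.263, -0.001], [-0.263, 0.965, -0.001], [0.001, -0.0, -1.0]]
force: [-0.1, -0.4, 0.2]
opening: 0.004
```

Emit:
arm_command:
  commands:
    - {"translation": [-0.29,-0.95,0],"dr": [0,0,0],"jaw": 1}
    - {"translation": [-0.29,-0.95,0],"dr": [0,0,0],"jaw": 1}
    - {"translation": [-0.29,-0.95,0],"dr": [0,0,0],"jaw": 1}
    - {"translation": [-0.29,-0.95,0],"dr": [0,0,0],"jaw": 1}
    - {"translation": [-0.29,-0.95,0],"dr": [0,0,0],"jaw": 1}
    - {"translation": [-0.29,-0.95,0],"dr": [0,0,0],"jaw": 1}
    - {"translation": [-0.29,-0.95,0],"dr": [0,0,0],"jaw": 1}
    - {"translation": [-0.29,-0.95,0],"dr": [0,0,0],"jaw": 1}
    - {"translation": [-0.29,-0.95,0],"dr": [0,0,0],"jaw": 1}
    - {"translation": [-0.29,-0.95,0],"dr": [0,0,0],"jaw": 1}
    - {"translation": [-0.29,-0.95,0],"dr": [0,0,0],"jaw": 1}
    - {"translation": [-0.29,-0.95,0],"dr": [0,0,0],"jaw": 1}

```text
time_s: 2.6
position: [0.4909, 0.0951, 0.3352]
tcp_rot: [[-0.965, -0.263, -0.001], [-0.263, 0.965, 0.0], [0.001, 0.0, -1.0]]
force: [-0.1, -0.3, 0.6]
opening: 0.007
```

Emit:
arm_command:
  commands:
    - {"translation": [-0.28,-0.9,0],"dr": [0,0,0],"jaw": 1}
    - {"translation": [-0.28,-0.9,0],"dr": [0,0,0],"jaw": 1}
    - {"translation": [-0.28,-0.9,0],"dr": [0,0,0],"jaw": 1}
    - {"translation": [-0.28,-0.9,0],"dr": [0,0,0],"jaw": 1}
    - {"translation": [-0.28,-0.9,0],"dr": [0,0,0],"jaw": 1}
    - {"translation": [-0.28,-0.9,0],"dr": [0,0,0],"jaw": 1}
    - {"translation": [-0.28,-0.9,0],"dr": [0,0,0],"jaw": 1}
    - {"translation": [-0.28,-0.9,0],"dr": [0,0,0],"jaw": 1}
    - {"translation": [-0.28,-0.9,0],"dr": [0,0,0],"jaw": 1}
    - {"translation": [-0.28,-0.9,0],"dr": [0,0,0],"jaw": 1}
    - {"translation": [0,0,0],"dr": [0,0,0],"jaw": 1}
    - {"translation": [0,0,0],"dr": [0,0,0],"jaw": 1}

```text
time_s: 3.6
position: [0.6174, -0.1033, 0.3344]
tcp_rot: [[-0.965, -0.261, -0.002], [-0.261, 0.965, 0.001], [0.001, 0.001, -1.0]]
force: [0.5, 0.0, 0.2]
opening: 0.003
```

Emit:
arm_command:
  commands:
    - {"translation": [-0.17,-0.64,0],"dr": [0,0,0],"jaw": 1}
    - {"translation": [-0.17,-0.64,0],"dr": [0,0,0],"jaw": 1}
    - {"translation": [0,0,0.7],"dr": [0,0,0],"jaw": 1}
    - {"translation": [0,0,0.7],"dr": [0,0,0],"jaw": 1}
    - {"translation": [0,0,0.7],"dr": [0,0,0],"jaw": 1}
    - {"translation": [0,0,0.7],"dr": [0,0,0],"jaw": 1}
    - {"translation": [0,0,0.7],"dr": [0,0,0],"jaw": 1}
    - {"translation": [0,0,0.5],"dr": [0,0,0],"jaw": 1}
    - {"translation": [0,0,0],"dr": [0,0,0],"jaw": 1}
    - {"translation": [0,0,0],"dr": [0,0,0],"jaw": 1}

```text
time_s: 4.43
position: [0.6332, -0.1298, 0.235]
tcp_rot: [[-0.965, -0.264, -0.002], [-0.264, 0.965, 0.001], [0.002, 0.002, -1.0]]
force: [0.5, 0.1, 0.8]
opening: 0.007
```

```bash
python3 - <<'E'
from h import *
print(read_state()["position"])
p,d=capture("scene");cv2.imwrite("pics/scene1.png",cv2.resize(p[140:340,150:450,::-1],None,fx=2.5,fy=2.5))
E
```

```text
[ 0.633159   -0.1298269   0.23499873]
```

View pics/scene1.png

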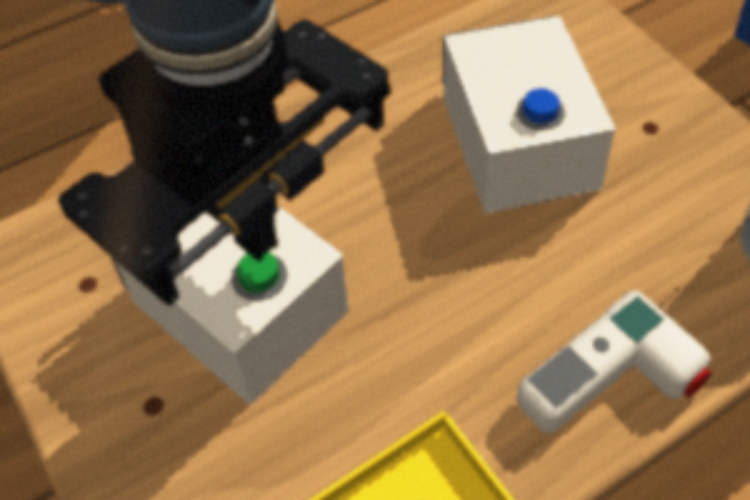

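The fingertips sit right above the green button (crop 258,255 against the button at 258,270). Pressing now.

Emit:
arm_command:
  commands:
    - {"translation": [0,0.04,0.2],"dr": [0,0,0],"jaw": 1}
    - {"translation": [0,0.0,0.2],"dr": [0,0,0],"jaw": 1}
    - {"translation": [0,0,0.2],"dr": [0,0,0],"jaw": 1}
    - {"translation": [0,0,0.15],"dr": [0,0,0],"jaw": 1}
    - {"translation": [0,0,0.15],"dr": [0,0,0],"jaw": 1}
    - {"translation": [0,0,0.1],"dr": [0,0,0],"jaw": 1}
    - {"translation": [0,0,0],"dr": [0,0,0],"jaw": 1}

```text
time_s: 5.07
position: [0.6338, -0.13, 0.2101]
tcp_rot: [[-0.965, -0.263, -0.0], [-0.263, 0.965, 0.0], [0.0, 0.0, -1.0]]
force: [0.3, 0.3, 0.9]
opening: 0.003
```

```bash
cat > look.py <<'E'
from h import *
import sys
k=sys.argv[1]
s=read_state();print(s["time_s"],s["position"],s["force"])
a,_=capture("scene");b,_=capture("top")
o=np.vstack([cv2.resize(a[130:330,130:450],None,fx=1.5,fy=1.5),cv2.resize(b[120:320,180:500],None,fx=1.5,fy=1.5)])
cv2.imwrite(f"pics/{k}.png",o[:,:,::-1])
E
python3 look.py l2
```

```text
5.0667 [ 0.63375826 -0.13004944  0.21010889] [0.34204962 0.29311065 0.91774244]
```

View pics/l2.png

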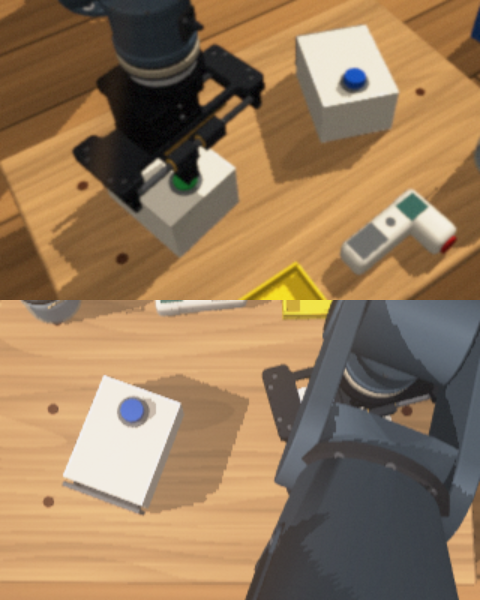

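The tip covers the green button (crop 185,180). The arm hides the drawer from both cameras, and the force is still low, so I'll press a little further.

Emit:
arm_command:
  commands:
    - {"translation": [0,0,0.08],"dr": [0,0,0],"jaw": 1}
    - {"translation": [0,0,0],"dr": [0,0,0],"jaw": 1}
    - {"translation": [0,0,0],"dr": [0,0,0],"jaw": 1}

```text
time_s: 5.42
position: [0.6339, -0.1302, 0.2089]
tcp_rot: [[-0.965, -0.263, 0.0], [-0.263, 0.965, -0.0], [-0.0, -0.0, -1.0]]
force: [-1.2, 0.0, 4.2]
opening: 0.005
```

Emit:
arm_command:
  commands:
    - {"translation": [0,0,0.08],"dr": [0,0,0],"jaw": 1}
    - {"translation": [0,0,0],"dr": [0,0,0],"jaw": 1}
    - {"translation": [0,0,0],"dr": [0,0,0],"jaw": 1}

```text
time_s: 5.67
position: [0.6341, -0.1302, 0.2083]
tcp_rot: [[-0.965, -0.263, 0.001], [-0.263, 0.965, -0.001], [-0.001, -0.001, -1.0]]
force: [-3.2, 1.4, 9.5]
opening: 0.007
```

The force jumped to 9.5 N with the tip at z 0.200, so the button has bottomed. I'll lift off and retreat to the front at height.

Emit:
arm_command:
  commands:
    - {"translation": [0,0,-0.8],"dr": [0,0,0],"jaw": 1}
    - {"translation": [0,0,-1],"dr": [0,0,0],"jaw": 1}
    - {"translation": [0.97,0,0],"dr": [0,0,0],"jaw": 1}
    - {"translation": [0.97,0,0],"dr": [0,0,0],"jaw": 1}
    - {"translation": [0.97,0,0],"dr": [0,0,0],"jaw": 1}
    - {"translation": [0.97,0,0],"dr": [0,0,0],"jaw": 1}
    - {"translation": [0.97,0,0],"dr": [0,0,0],"jaw": 1}
    - {"translation": [0.97,0,0],"dr": [0,0,0],"jaw": 1}
    - {"translation": [0.97,0,0],"dr": [0,0,0],"jaw": 1}
    - {"translation": [0.97,0,0],"dr": [0,0,0],"jaw": 1}
    - {"translation": [0.2,0,0],"dr": [0,0,0],"jaw": 1}
    - {"translation": [0,0,0],"dr": [0,0,0],"jaw": 1}

```text
time_s: 6.67
position: [0.4406, -0.1826, 0.2514]
tcp_rot: [[-0.965, -0.261, -0.0], [-0.261, 0.965, 0.0], [0.0, 0.001, -1.0]]
force: [0.3, -0.4, -0.3]
opening: 0.002
```

```bash
python3 look.py l3
```

```text
6.6667 [ 0.44064162 -0.18255201  0.25140525] [ 0.31913217 -0.42218338 -0.27720687]
```

View pics/l3.png

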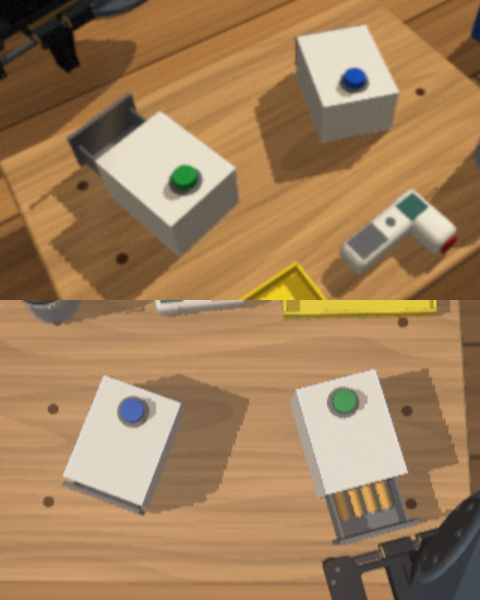

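The drawer is out with its batteries visible (lower view, about 365,500), and the blue unit is shut. I'll lower in front of it and wait.

Emit:
arm_command:
  commands:
    - {"translation": [0,0,0.6],"dr": [0,0,0],"jaw": 1}
    - {"translation": [0,0,0.6],"dr": [0,0,0],"jaw": 1}
    - {"translation": [0,0,0.6],"dr": [0,0,0],"jaw": 1}
    - {"translation": [0,0,0.6],"dr": [0,0,0],"jaw": 1}
    - {"translation": [0,0,0.6],"dr": [0,0,0],"jaw": 1}
    - {"translation": [0,0,0.6],"dr": [0,0,0],"jaw": 1}
    - {"translation": [0,0,0],"dr": [0,0,0],"jaw": 1}
    - {"translation": [0,0,0],"dr": [0,0,0],"jaw": 1}
    - {"translation": [0,0,0],"dr": [0,0,0],"jaw": 1}
    - {"translation": [0,0,0],"dr": [0,0,0],"jaw": 1}
    - {"translation": [0,0,0],"dr": [0,0,0],"jaw": 1}
    - {"translation": [0,0,0],"dr": [0,0,0],"jaw": 1}

```text
time_s: 7.77
position: [0.4423, -0.1827, 0.1623]
tcp_rot: [[-0.965, -0.263, 0.001], [-0.263, 0.965, -0.001], [-0.001, -0.001, -1.0]]
force: [-0.2, 0.3, 0.4]
opening: 0.006
```

Emit:
arm_command:
  commands:
    - {"translation": [0,0,0],"dr": [0,0,0],"jaw": 1}
    - {"translation": [0,0,0],"dr": [0,0,0],"jaw": 1}
    - {"translation": [0,0,0],"dr": [0,0,0],"jaw": 1}
    - {"translation": [0,0,0],"dr": [0,0,0],"jaw": 1}
    - {"translation": [0,0,0],"dr": [0,0,0],"jaw": 1}
    - {"translation": [0,0,0],"dr": [0,0,0],"jaw": 1}
    - {"translation": [0,0,0],"dr": [0,0,0],"jaw": 1}
    - {"translation": [0,0,0],"dr": [0,0,0],"jaw": 1}
    - {"translation": [0,0,0],"dr": [0,0,0],"jaw": 1}
    - {"translation": [0,0,0],"dr": [0,0,0],"jaw": 1}
    - {"translation": [0,0,0],"dr": [0,0,0],"jaw": 1}
    - {"translation": [0,0,0],"dr": [0,0,0],"jaw": 1}

```text
time_s: 8.77
position: [0.4418, -0.1824, 0.1615]
tcp_rot: [[-0.965, -0.263, -0.0], [-0.263, 0.965, 0.0], [0.0, 0.0, -1.0]]
force: [0.0, -0.6, 1.4]
opening: 0.003
```

```bash
python3 look.py l4
```

```text
8.7667 [ 0.44177312 -0.18240246  0.16152844] [ 0.00296403 -0.63853114  1.41733867]
```

View pics/l4.png

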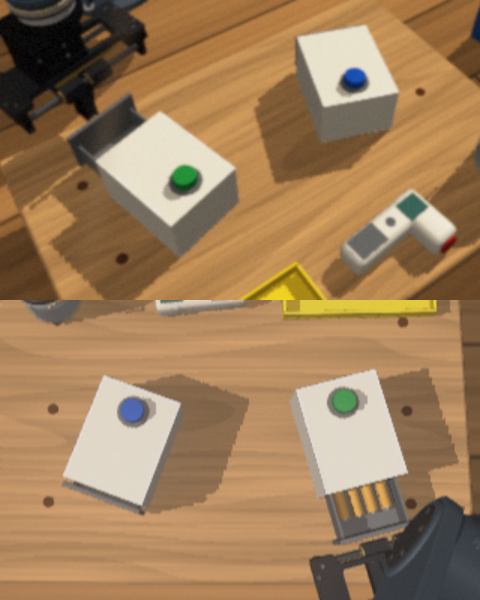

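Still out at t = 8.8 s, which is over 2 s since I first saw it out at 6.67. Pushing it home now.

Emit:
arm_command:
  commands:
    - {"translation": [-0.4,0,0],"dr": [0,0,0],"jaw": 1}
    - {"translation": [-0.4,0,0],"dr": [0,0,0],"jaw": 1}
    - {"translation": [-0.4,0,0],"dr": [0,0,0],"jaw": 1}
    - {"translation": [-0.4,0,0],"dr": [0,0,0],"jaw": 1}
    - {"translation": [-0.4,0,0],"dr": [0,0,0],"jaw": 1}
    - {"translation": [-0.4,0,0],"dr": [0,0,0],"jaw": 1}
    - {"translation": [-0.4,0,0],"dr": [0,0,0],"jaw": 1}

```text
time_s: 9.45
position: [0.5075, -0.1647, 0.1616]
tcp_rot: [[-0.964, -0.266, -0.007], [-0.266, 0.964, -0.002], [0.007, -0.0, -1.0]]
force: [-15.1, -10.4, 9.5]
opening: 0.006
```

Emit:
arm_command:
  commands:
    - {"translation": [-0.12,0,0],"dr": [0,0,0],"jaw": 1}
    - {"translation": [-0.12,0,0],"dr": [0,0,0],"jaw": 1}
    - {"translation": [-0.12,0,0],"dr": [0,0,0],"jaw": 1}
    - {"translation": [0,0,0],"dr": [0,0,0],"jaw": 1}

```text
time_s: 9.78
position: [0.5188, -0.1616, 0.1615]
tcp_rot: [[-0.965, -0.263, 0.0], [-0.263, 0.965, -0.0], [0.0, -0.0, -1.0]]
force: [-3.0, -2.4, 2.5]
opening: 0.008
```

Emit:
arm_command:
  commands:
    - {"translation": [-0.08,0,0],"dr": [0,0,0],"jaw": 1}
    - {"translation": [0,0,0],"dr": [0,0,0],"jaw": 1}
    - {"translation": [0,0,0],"dr": [0,0,0],"jaw": 1}

```text
time_s: 10.03
position: [0.5201, -0.1612, 0.1615]
tcp_rot: [[-0.965, -0.263, -0.0], [-0.263, 0.965, -0.0], [0.0, -0.0, -1.0]]
force: [-2.3, -3.3, 0.9]
opening: 0.008
```

Emit:
arm_command:
  commands:
    - {"translation": [-0.08,0,0],"dr": [0,0,0],"jaw": 1}
    - {"translation": [0,0,0],"dr": [0,0,0],"jaw": 1}
    - {"translation": [0,0,0],"dr": [0,0,0],"jaw": 1}

```text
time_s: 10.28
position: [0.5213, -0.1608, 0.1615]
tcp_rot: [[-0.965, -0.263, -0.001], [-0.263, 0.965, -0.0], [0.001, 0.0, -1.0]]
force: [-4.2, -4.0, 2.1]
opening: 0.008
```

Emit:
arm_command:
  commands:
    - {"translation": [-0.1,0,0],"dr": [0,0,0],"jaw": 1}
    - {"translation": [0,0,0],"dr": [0,0,0],"jaw": 1}
    - {"translation": [0,0,0],"dr": [0,0,0],"jaw": 1}

```text
time_s: 10.53
position: [0.5213, -0.1606, 0.1615]
tcp_rot: [[-0.965, -0.264, -0.007], [-0.264, 0.965, -0.001], [0.007, 0.001, -1.0]]
force: [-10.2, -6.5, 4.9]
opening: 0.004
```

Emit:
arm_command:
  commands:
    - {"translation": [-0.1,0,0],"dr": [0,0,0],"jaw": 1}
    - {"translation": [0,0,0],"dr": [0,0,0],"jaw": 1}
    - {"translation": [0,0,0],"dr": [0,0,0],"jaw": 1}

```text
time_s: 10.78
position: [0.5214, -0.1606, 0.1615]
tcp_rot: [[-0.964, -0.265, -0.012], [-0.265, 0.964, -0.002], [0.012, 0.001, -1.0]]
force: [-15.7, -9.7, 8.2]
opening: 0.008
```

The force is rising with no motion, so the drawer is on its hard stop. Backing off to check.

Emit:
arm_command:
  commands:
    - {"translation": [0.2,0,0],"dr": [0,0,0],"jaw": 1}
    - {"translation": [0.5,0,0],"dr": [0,0,0],"jaw": 1}
    - {"translation": [0.8,0,0],"dr": [0,0,0],"jaw": 1}
    - {"translation": [0.9,0,0],"dr": [0,0,0],"jaw": 1}
    - {"translation": [0.9,0,0],"dr": [0,0,0],"jaw": 1}
    - {"translation": [0.9,0,0],"dr": [0,0,0],"jaw": 1}
    - {"translation": [0,0,-0.9],"dr": [0,0,0],"jaw": 1}
    - {"translation": [0,0,-0.9],"dr": [0,0,0],"jaw": 1}
    - {"translation": [0,0,0],"dr": [0,0,0],"jaw": 1}
    - {"translation": [0,0,0],"dr": [0,0,0],"jaw": 1}
    - {"translation": [0,0,0],"dr": [0,0,0],"jaw": 1}
    - {"translation": [0,0,0],"dr": [0,0,0],"jaw": 1}

```text
time_s: 11.78
position: [0.4252, -0.1862, 0.2057]
tcp_rot: [[-0.965, -0.263, -0.001], [-0.263, 0.965, 0.002], [0.0, 0.002, -1.0]]
force: [-0.1, 0.1, -0.4]
opening: 0.001
```

```bash
python3 look.py l5
```

```text
11.7833 [ 0.42523581 -0.18615105  0.20569123] [-0.07023828  0.09360074 -0.37580318]
```

View pics/l5.png

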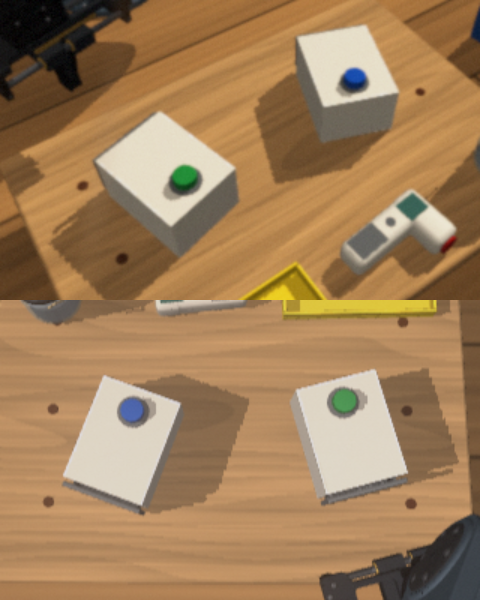

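The green drawer is shut (lower view, front edge at about 365,492) and stayed shut after release. The blue unit is also shut, and the arm is clear at near-zero force. Handing in.

```bash
python3 -c "
from rig import *
print(hand_in())"
```

```text
the job is handed in; nothing more can be done
None
```

The green unit's drawer popped out when I pressed its button, stayed out for over two seconds, and is now pushed home and latched. I handed the job in at about 12 s; the hand-in gives no verdict.

- **Press:** I pressed straight down with the jaws shut until the button bottomed, at about 9.5 N. My first press stopped a little short with almost no force, so I went about 2 mm further.
- **Open:** Pictures at 6.7 s and 8.8 s both show the drawer fully out, with the batteries visible from overhead.
- **Close:** I pushed the drawer front until it stopped moving. The wrist force showed about 20 N at the hard stop, with no reading over 21 N.
- **Final check:** About 0.8 s after I let go, the picture shows the green drawer still shut and the blue unit closed. The arm was clear, with only about 0.4 N on the wrist.

No check failed. I judged the latch from the pictures and the push force, because the drawer position cannot be read directly.

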